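# Mix and uncap the stain remover

### The job

The stain remover in the tipping cradle has settled: tip the closed bottle towards the front of its cradle to 35 degrees (the red mark), hold it there for a second, and bring it back fully upright. Then press its orange push-and-turn safety cap down, turn it anticlockwise until it comes free, and lift it straight off. Finish while still holding the cap level, about 8 cm above the bottle's mouth, and do not disturb the pot, the dropper bottle and the roll of tape standing around.

Things in the scene. Friction and masses are not known exactly. Their poses are not given: they have to be found in the camera images.
- cradle: grey tipping cradle fixed to the worktop: plate 130 x 125 x 8 mm, two uprights 115 mm high at its +-y sides (outer faces at y = +-51 mm), back rest at +x. Origin under the plate's centre; own -x is its front (towards the robot, give or take its yaw), z up. The bottle's pivot axis runs along its y, 95 mm above the origin. White mark on the uprights: upright; red mark: 35 degrees; black pointer
- bottle (a joint): tilt of the bottle in the cradle about the pivot axis, rad: 0 upright (a hard stop), growing as its top tips towards the cradle's front (-x), 0.9 at most; 35 degrees is 0.61. Stiff hinge: it stays where it is left and takes about 0.3 N m (4 N at the cap) to move. The bottle cannot move in the cradle in any other way
- bottle_mouth (a point): centre of the mouth (top of the neck) of the white round bottle with a blue label, 71 mm diameter; 71 mm from the pivot axis along the bottle. Below the neck are a 50 mm collar, its top 23 mm below the mouth, and a sloping shoulder that starts 35 mm below the mouth. Axes: z along the bottle, y along the pivot axis, x to the cradle's back when upright
- cap_center (a point): centre (half-way up) of the orange ribbed safety cap, loose, round, 52 mm diameter, 32 mm high, 40 g, grippable at any yaw; gripped lightly with one finger at each upright's side it can swivel between the fingers. Its z points out of the bottle; its x runs through the two white marks on its rim. At the start it is locked on the neck, its x turned 68 degrees (1.19 rad) clockwise, seen from above, from the bottle's x
- cap_seat (a point): point on the bottle where the centre of the locked cap is, 1 mm above the mouth. A spring lifts the cap with 4 N. Pressed down 5 to 8 mm (8: stop; 9 to 12 N) it can be turned anticlockwise by 68 degrees, with a stop about 8 degrees beyond; there (within 6 degrees; white marks in line with the red shoulder dots) it lifts straight off. It is clear of the neck 15 mm above this point
- wax_pot_center (a point): centre (half-way up) of a bystander to leave alone: squat round pot with a tan lid, 62 mm wide, 35 mm high
- stain_dropper_center (a point): centre (half-way up) of a bystander to leave alone: small brown dropper bottle with a black bulb, 33 mm wide, 102 mm high
- masking_tape_center (a point): centre (half-way up) of a bystander to leave alone: roll of tan masking tape lying flat, 100 mm wide, 25 mm high
Mind the look-alikes: they are no part of the job. What is meant by the part that bears cap_center is not turquoise, and is the smaller of those in its own colour.

How it is judged:
By the outcome, as a careful person would: the job done as asked, in the order asked, and still so for the second after the job is handed in, while the arm keeps its last pose, push and grip.
It also fails if it takes over 45 s, if anything falls off the work surface, if the arm or the gripper's body presses on something with over 40 N, if the wrist force passes 120 N, or if a joint passes its speed limit or range.

### The arm

A 6-joint arm with a two-finger parallel gripper is mounted at the origin on a cart in front of the work surface, level with it; the furniture and walls round the work are solid. World frame = base frame: x ahead of the robot, y to its left, z up, the work surface at z = 0. Lengths are in m, angles in rad, forces in N, time in s.
With the tool pointing down it reaches from about 0.35 to 0.775 m from the base axis. Payload 7.3 kg.
Tool frame: the origin (TCP) lies on the centre line of the jaws, within the pads' length; the fingertips stand 25 mm ahead of it and the grasp point (between the pads) lies 6 mm ahead of it; z points along the fingers, y is the line along which they close (so a half turn about z gives the same grasp; the last joint's range is limited). The gripper opens to 92 mm and grips with 3 to 60 N. Pads are 19 mm wide; open, the fingers measure 130 mm over their backs; the gripper's body (75 mm by 190 mm) begins 47 mm behind the grasp point.
Start: joints at [1.133, 0.342, 1.524, -0, 1.275, -0.146], TCP at [0.151, 0.503, 0.252] pointing down, gripper open.
Joint ranges: [-2.53, 2.53], [-0.77, 2.02], [0.04, 2.7], [-1, 4.14], [0.28, 2.66], [-3.11, 3.11]. Speed limits (rad/s): [2.57, 2.57, 3.14, 3.14, 3.14, 3.14].

### API

Orientations are given as a unit quaternion [w, x, y, z].
In Python, from station import * gives the robot as it stands. The module is installed in compiled form; this text tells all that it offers.
- The arm moves only by the tool step_arm, never from a script. Its argument "increments" is a list of rows, each an object of numbers: "gripper": the opening, from 0 (shut) to 1 (fully open); "tx", "ty", "tz": the shift along the tool's x, y, z as a fraction of full scale; "yaw": the turn about the tool's z as a fraction of full scale. In form: [{"gripper": .., "tx": .., "ty": .., "tz": .., "yaw": ..}, ...]. A call has 1 to 20 rows; each row is the pose to reach, as a shift and turn from the pose commanded when the call began, along the tool's axes at that moment; what a row does not reach only later rows make up. Full scale, the value 1, is 0.5 m for a shift and 60 degrees for a turn. A row lasts 1/12 s, in which the tool goes at most 41.7 mm and 7.16 degrees, less where a joint would pass 70% of its speed; a pose out of reach is approached as far as the arm can. A call with a number of a shift or a turn outside -1 to 1 is refused whole. A call with a gripper value outside its range is refused whole. The fingers move at their own pace and stop on an object; "force" is the grip in N (left out, the last holds). Time passes only in rows, so rows that repeat a pose let the fingers close. It gives the time, the measured TCP pose, the force, the opening and the grip force at its end, in the units of the state.
- get_obs(): the state, without advancing time (a new reading comes with each control period).
- capture(name): name is "scene" or "side" or "wrist"; returns a dict with "color" (400x640x3 uint8, red, green, blue), "K" (3x3 intrinsics, pixels), "rvec" (rotation vector, rad) and "tvec" (3), from world to camera coordinates, as OpenCV has them. Camera axes: x right, y down, z forward; pixel columns grow to the right and rows downward; lengths in m; the calibration is good to about 2 mm. The wrist camera is an equidistant fisheye: a pixel r from the principal point sees the ray r / f radians off the axis. A picture is of the moment at which its call begins. There is no depth.
- sign_off(): hands the job in; it is judged then, once.
Trained networks look in the newest picture that a camera, given by its name, has taken for a name from the list of things; names that differ only in an ending like _2 or _b are one class to them, and where a whole thing is asked for, a point or a joint stands for the part that bears it (a point fixed in the world has none). Each returns a list of dicts, best first, with "confidence" (0 to 1); they miss things now and then, are a little off and sometimes report something else, mostly with a low value. They report only what shows in the picture. A call takes as long as a camera call. They do not tell look-alikes from the thing itself.
- cut_out(camera, query): "region" (400x640 bool, what is visible of it) and "box" ([centre column, centre row, width, height] in pixels, round what is visible of it).
The state is a dict: "t": time; "joints": joint angles; "joint_vel": joint speeds; "joint_efforts": joint torques, N m; "eef_pos": TCP position; "orientation": TCP orientation; "contact_force": force on the tool from outside, world axes, zero at the start; "moment": the same for the moment, N m; "finger_gap": opening from 0.0 (shut) to 1.0 (fully open); "gripper_force": force on a finger pad.
Only numpy, scipy, OpenCV 4.12 (cv2) and the standard library are available. Lean on these libraries where they do the work, as an engineer would, in place of code of your own. Each camera call takes 0.05 s, during which the arm holds its last target. There are 200 camera calls.

## Working session

There is one attempt and no reset: what is moved stays moved. The work goes in short steps, Python scripts to look and compute and a tool call to move; the robot and the scene stay as the last step left them, time stands still between calls to the robot, and variables do not carry over. Pictures are saved under pics/ and viewed, at most 10 in all, crops included, and the job is handed in when it is done.

Besides the shell and the picture viewer there is one more tool, called after ">>>" as name(argument=value, ...) on one line, values as JSON. step_arm: Moves the arm, as the interface text tells. Its arguments: {"type":"object","properties":{"increments":{"type":"array"},"force":{"type":"number"}},"required":["increments"]}

```bash
mkdir -p pics; cat > h.py <<'E'
from station import *
import numpy as np, cv2
from scipy.spatial.transform import Rotation as R
def snap(c,n=None):
    p=capture(c)
    if n: cv2.imwrite('pics/'+n,p['color'][:,:,::-1])
    return p
def proj(p,X):
    return cv2.projectPoints(np.float64(X).reshape(-1,3),np.float64(p['rvec']),np.float64(p['tvec']),np.float64(p['K']),None)[0].reshape(-1,2)
def ray(p,uv):
    Rm=cv2.Rodrigues(np.float64(p['rvec']))[0]; t=np.float64(p['tvec']).ravel()
    d=Rm.T@np.linalg.inv(p['K'])@np.array([uv[0],uv[1],1.]); return -Rm.T@t,d/np.linalg.norm(d)
def atz(p,uv,z):
    o,d=ray(p,uv); return o+d*(z-o[2])/d[2]
def tri(rs):
    A=np.zeros((3,3));b=np.zeros(3)
    for o,d in rs:
        M=np.eye(3)-np.outer(d,d);A+=M;b+=M@o
    return np.linalg.solve(A,b)
E
python3 - <<'E'
from h import *
for c in ['scene','side']:
    p=snap(c,c+'0.png'); print(c,np.round(ray(p,(320,200))[0],3),np.round(ray(p,(320,200))[1],3),p['K'][0][0])
    for q in ['cradle','bottle','cap_center','wax_pot_center','stain_dropper_center','masking_tape_center']:
        print(q,[(round(d['confidence'],2),np.round(d['box']).tolist()) for d in cut_out(c,q)][:4])
print(get_obs())
E
```

```text
scene [-0.006 -0.193  0.687] [ 0.675  0.395 -0.623] 415.9493225733033
cradle [(0.91, [302.0, 229.0, 64.0, 74.0])]
bottle [(0.66, [303.0, 219.0, 48.0, 52.0])]
cap_center [(0.9, [267.0, 277.0, 36.0, 37.0]), (0.9, [318.0, 297.0, 24.0, 31.0]), (0.46, [311.0, 184.0, 8.0, 27.0]), (0.17, [367.0, 251.0, 44.0, 39.0])]
wax_pot_center [(0.61, [246.0, 227.0, 30.0, 27.0])]
stain_dropper_center []
masking_tape_center [(0.57, [366.0, 251.0, 46.0, 41.0])]
side [0.607 0.941 0.509] [-0.051 -0.882 -0.468] 425.62256529393375
cradle [(0.7, [313.0, 227.0, 71.0, 87.0]), (0.57, [310.0, 217.0, 37.0, 63.0])]
bottle [(0.91, [312.0, 218.0, 37.0, 63.0])]
cap_center [(0.92, [312.0, 176.0, 23.0, 24.0]), (0.8, [368.0, 213.0, 22.0, 22.0]), (0.55, [381.0, 238.0, 36.0, 33.0])]
wax_pot_center [(0.57, [333.0, 285.0, 36.0, 37.0])]
stain_dropper_center [(0.94, [245.0, 249.0, 21.0, 47.0])]
masking_tape_center [(0.69, [286.0, 208.0, 24.0, 25.0])]
{'t': 0.7, 'joints': array([ 1.13297344e+00,  3.41948991e-01,  1.52412754e+00,  1.45970969e-05,
        1.27540008e+00, -1.46012162e-01]), 'joint_vel': array([ 1.34546489e-03, -8.42028585e-05,  1.03112699e-03,  2.43835886e-04,
       -3.69745057e-04,  6.64451926e-04]), 'joint_efforts': array([-8.81022443e-04, -4.31027198e+01, -2.44440669e+01,  7.15864403e-02,
        4.84410790e-02, -1.30604400e-05]), 'eef_pos': array([0.15101797, 0.50281439, 0.25175737]), 'orientation': array([1.00105016e-05, 1.45390333e-01, 9.89374372e-01, 5.75752898e-05]), 'contact_force': array([-0.73375509, -0.31481698, -0.4092365 ]), 'moment': array([ 0.01284274, -0.02492759, -0.01453388]), 'gripper_force': 0.0, 'finger_gap': 0.9985140516970503}
```

View pics/scene0.png

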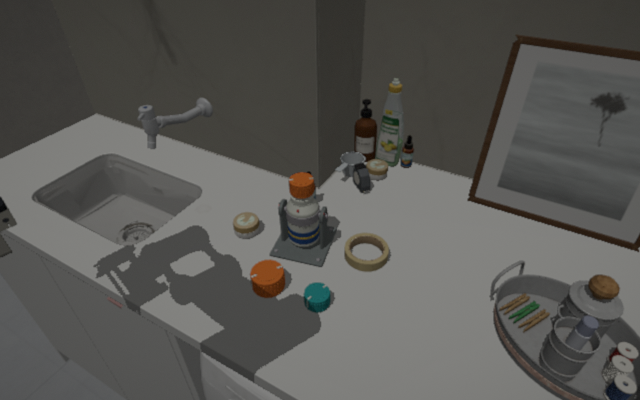

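View pics/side0.png

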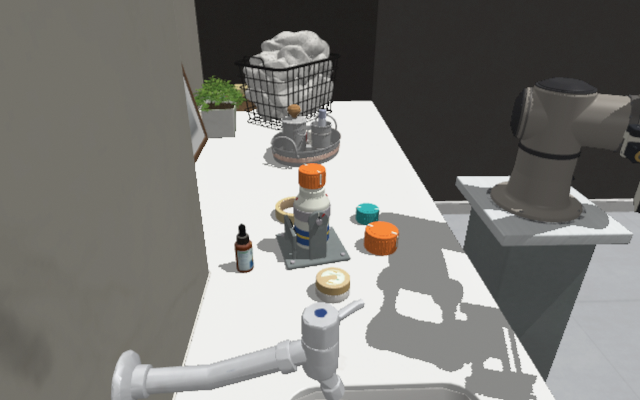

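The scene view shows the cradle with the bottle at (302,230), its orange cap at (302,186), a larger orange decoy at (267,277), a turquoise decoy at (317,297), the pot at (246,225) and the tape at (366,251). In the side view the cap is at (312,176), the dropper at (245,250) and the pot at (333,285).

```bash
python3 - <<'E'
from h import *
P={}
out=[]
for c,(x,y) in {'scene':(262,165),'side':(270,160)}.items():
    p=snap(c);P[c]=p
    cr=p['color'][y:y+110,x:x+80]
    cr=np.clip(cr.astype(float)*1.2,0,255).astype(np.uint8)
    out.append(cv2.resize(cr,None,fx=5,fy=5,interpolation=cv2.INTER_CUBIC)[:,:,::-1])
cv2.imwrite('pics/crop1.png',np.hstack(out))
m={}
for c,ix in [('scene',(302,186)),('side',(312,176))]:
    p=P[c];hsv=cv2.cvtColor(p['color'],cv2.COLOR_RGB2HSV)
    k=cv2.inRange(hsv,(3,150,80),(18,255,255))
    n,l,s,ce=cv2.connectedComponentsWithStats(k)
    i=l[ix[1],ix[0]];print(c,s[i],ce[i]); m[c]=ray(p,(s[i][0]+s[i][2]/2-.5,s[i][1]+s[i][3]/2-.5))
print('cap',tri(m.values()))
E
```

```text
scene [290 172  24  26 470] [300.38297872 184.34255319]
side [299 163  26  26 551] [311.05626134 175.62250454]
cap [0.58136654 0.19521367 0.16767505]
```

View pics/crop1.png

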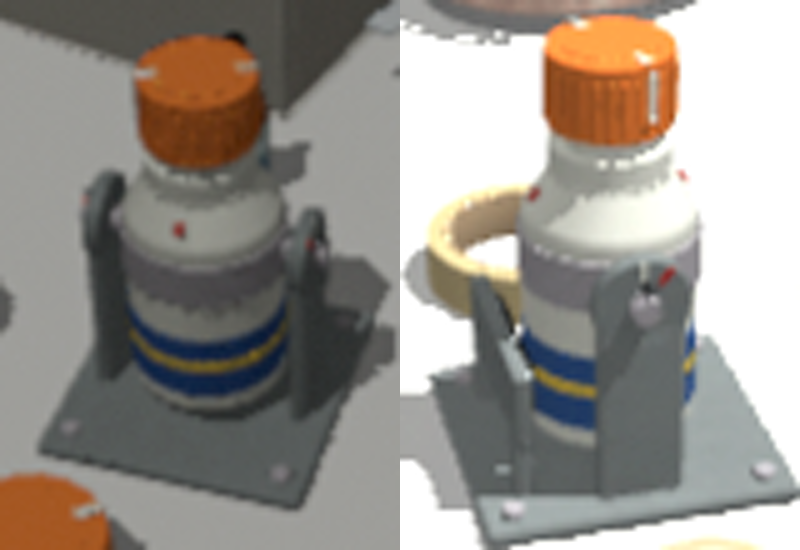

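The crop shows the plate's corners clearly, with the bottle upright at the white mark. The cap's white marks sit about 68° off, and a red dot is visible on the shoulder.

```bash
python3 - <<'E'
from h import *
from scipy.optimize import least_squares
a,b=.065,.0625
C={'scene':((262,165),[(-a,b,40,445),(-a,-b,300,503),(a,-b,390,283)]),
'side':((270,160),[(-a,b,394,488),(a,b,78,528),(-a,-b,311,338),(a,-b,32,375)])}
P={c:snap(c) for c in C}
def X(v,l): return R.from_euler('z',v[2]).apply(l)+[v[0],v[1],0]
def f(v):
    r=[]
    for c,(o,l) in C.items():
        for x,y,u,w in l: r+=list(proj(P[c],X(v,[x,y,.008]))[0]-[o[0]+u/5-.4,o[1]+w/5-.4])
    return r
s=least_squares(f,[.58,.195,0],x_scale=[.1,.1,.5],loss='soft_l1');print(s.x,np.degrees(s.x[2]),np.round(f(s.x),1))
# bystanders
for q,h in [('wax_pot_center',.0175),('masking_tape_center',.0125),('stain_dropper_center',.051)]:
  for c in C:
    for d in cut_out(c,q)[:1]: print(q,c,np.round(atz(P[c],d['box'][:2],h),3))
for c,uv in [('scene',(267,277)),('scene',(317,296))]: print(atz(P[c],uv,.017).round(3))
E
```

```text
[0.58291788 0.19341975 0.20209304] 11.579078544726231 [-0.4 -0.7  0.1  0.2 -1.3  6.   0.4 -0.4 -0.3  0.7 -0.1 -2.  -1.3 -2.3]
wax_pot_center scene [0.545 0.338 0.017]
wax_pot_center side [0.547 0.339 0.018]
masking_tape_center scene [0.612 0.047 0.012]
masking_tape_center side [0.642 0.049 0.013]
stain_dropper_center scene [0.728 0.257 0.051]
stain_dropper_center side [0.713 0.265 0.051]
[0.44  0.199 0.017]
[0.449 0.083 0.017]
```

>>> step_arm(increments=[{"tx": -0.98, "ty": -0.34, "yaw": -0.47, "gripper": 1}, {"tx": -0.98, "ty": -0.34, "yaw": -0.47, "gripper": 1}, {"tx": -0.98, "ty": -0.34, "yaw": -0.47, "gripper": 1}, {"tx": -0.98, "ty": -0.34, "yaw": -0.47, "gripper": 1}, {"tx": -0.98, "ty": -0.34, "yaw": -0.47, "gripper": 1}, {"tx": -0.98, "ty": -0.34, "yaw": -0.47, "gripper": 1}, {"tx": -0.98, "ty": -0.34, "yaw": -0.47, "gripper": 1}, {"tx": -0.98, "ty": -0.34, "yaw": -0.47, "gripper": 1}, {"tx": -0.98, "ty": -0.34, "yaw": -0.47, "gripper": 1}, {"tx": -0.98, "ty": -0.34, "yaw": -0.47, "gripper": 1}, {"tx": -0.98, "ty": -0.34, "yaw": -0.47, "gripper": 1}, {"tx": -0.98, "ty": -0.34, "yaw": -0.47, "gripper": 1}, {"tx": -0.98, "ty": -0.34, "yaw": -0.47, "gripper": 1}, {"tx": -0.98, "ty": -0.34, "yaw": -0.47, "gripper": 1}, {"tx": -0.98, "ty": -0.34, "yaw": -0.47, "gripper": 1}, {"tx": -0.98, "ty": -0.34, "yaw": -0.47, "gripper": 1}, {"tx": -0.98, "ty": -0.34, "yaw": -0.47, "gripper": 1}, {"tx": -0.98, "ty": -0.34, "yaw": -0.47, "gripper": 1}])

```text
invalid input at $.increments[0]: expected keys gripper, tx, ty, tz, yaw
```

```bash
python3 - <<'E'
from h import *
p=snap('wrist','w0.png'); o=get_obs(); print(o['t'],o['eef_pos'],o['orientation'],o['joints'])
print(p['K'],ray(p,(320,200))[0])
Rm=cv2.Rodrigues(np.float64(p['rvec']))[0];t=np.float64(p['tvec']).ravel()
K=p['K']
def fp(X):
    c=Rm@np.array(X)+t; r=np.hypot(c[0],c[1]); th=np.arctan2(r,c[2]); return [K[0][0]*th*c[0]/r+K[0][2],K[1][1]*th*c[1]/r+K[1][2]]
print('cap top',fp([.582,.1945,.183]),'plate corners')
for a in [(-1,-1),(-1,1),(1,1),(1,-1)]:
    l=R.from_euler('z',.202).apply([a[0]*.065,a[1]*.0625,.008])+[.582,.1945,0];print(a,fp(l))
E
```

```text
1.25 [0.15103439 0.50281644 0.25174499] [4.11008024e-05 1.45368661e-01 9.89377556e-01 3.96400547e-05] [ 1.13298591e+00  3.41985366e-01  1.52410894e+00 -5.84384585e-05
  1.27539877e+00 -1.46022242e-01]
[[309.70691629   0.         324.27313464]
 [  0.         309.70691629 197.75241276]
 [  0.           0.           1.        ]] [0.08225043 0.52406742 0.38507337]
cap top [np.float64(225.1213334085833), np.float64(486.76389462922316)] plate corners
(-1, -1) [np.float64(200.53794708203708), np.float64(402.50760658363345)]
(-1, 1) [np.float64(246.61407965783957), np.float64(392.2116770708906)]
(1, 1) [np.float64(283.7165422117357), np.float64(425.50533798321294)]
(1, -1) [np.float64(238.16828050441583), np.float64(433.9858459350304)]
```

View pics/w0.png

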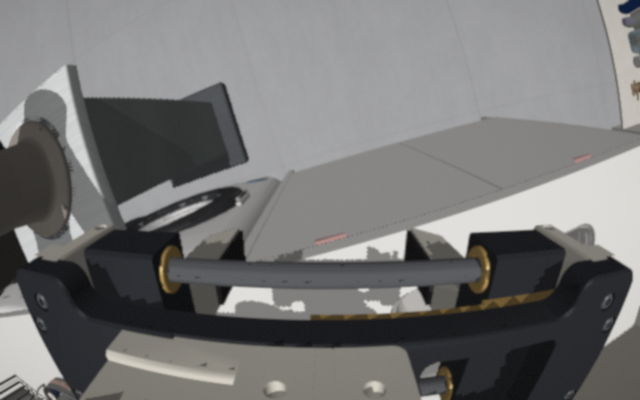

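The call was refused because every key is required, so this wrist picture is still from the start pose: base at left, fingers at the bottom (y≈270), and no bottle in view.

>>> step_arm(increments=[{"tx": -0.98, "ty": -0.34, "tz": 0, "yaw": -0.47, "gripper": 1}, {"tx": -0.98, "ty": -0.34, "tz": 0, "yaw": -0.47, "gripper": 1}, {"tx": -0.98, "ty": -0.34, "tz": 0, "yaw": -0.47, "gripper": 1}, {"tx": -0.98, "ty": -0.34, "tz": 0, "yaw": -0.47, "gripper": 1}, {"tx": -0.98, "ty": -0.34, "tz": 0, "yaw": -0.47, "gripper": 1}, {"tx": -0.98, "ty": -0.34, "tz": 0, "yaw": -0.47, "gripper": 1}, {"tx": -0.98, "ty": -0.34, "tz": 0, "yaw": -0.47, "gripper": 1}, {"tx": -0.98, "ty": -0.34, "tz": 0, "yaw": -0.47, "gripper": 1}, {"tx": -0.98, "ty": -0.34, "tz": 0, "yaw": -0.47, "gripper": 1}, {"tx": -0.98, "ty": -0.34, "tz": 0, "yaw": -0.47, "gripper": 1}, {"tx": -0.98, "ty": -0.34, "tz": 0, "yaw": -0.47, "gripper": 1}, {"tx": -0.98, "ty": -0.34, "tz": 0, "yaw": -0.47, "gripper": 1}, {"tx": -0.98, "ty": -0.34, "tz": 0, "yaw": -0.47, "gripper": 1}, {"tx": -0.98, "ty": -0.34, "tz": 0, "yaw": -0.47, "gripper": 1}, {"tx": -0.98, "ty": -0.34, "tz": 0, "yaw": -0.47, "gripper": 1}, {"tx": -0.98, "ty": -0.34, "tz": 0, "yaw": -0.47, "gripper": 1}, {"tx": -0.98, "ty": -0.34, "tz": 0, "yaw": -0.47, "gripper": 1}, {"tx": -0.98, "ty": -0.34, "tz": 0, "yaw": -0.47, "gripper": 1}])

```text
t: 2.75
eef_pos: [0.5704, 0.2002, 0.2521]
orientation: [0.0, -0.101, 0.995, 0.0]
contact_force: [0.8, -0.3, -0.5]
finger_gap: 1.004
gripper_force: 0.0
```

```bash
cat >> h.py <<'E'
def fish(p):
    Rm=cv2.Rodrigues(np.float64(p['rvec']))[0];t=np.float64(p['tvec']).ravel();K=p['K']
    def fp(X):
        c=Rm@np.array(X)+t; r=np.hypot(c[0],c[1]); th=np.arctan2(r,c[2]); return np.round([K[0][0]*th*c[0]/r+K[0][2],K[1][1]*th*c[1]/r+K[1][2]],1)
    return fp
E
python3 - <<'E'
from h import *
p=snap('wrist','w1.png'); o=get_obs(); print(o['t'],o['eef_pos'],o['orientation'],o['joints'])
fp=fish(p)
print('cap top',fp([.582,.1945,.183]),'plate corners')
for a in [(-1,-1),(-1,1),(1,1),(1,-1)]:
    l=R.from_euler('z',.202).apply([a[0]*.065,a[1]*.0625,.008])+[.582,.1945,0];print(a,fp(l))
im=p['color'].copy()
for a in np.linspace(0,6.28,24): 
    u=fp([.582+.026*np.cos(a),.1945+.026*np.sin(a),.183]); cv2.circle(im,(int(round(u[0])),int(round(u[1]))),1,(0,255,0),-1)
cv2.imwrite('pics/w1.png',im[:,:,::-1])
E
```

```text
2.8 [0.57052343 0.20017691 0.25216982] [ 1.89941128e-04 -1.00937126e-01  9.94892779e-01  1.36698825e-04] [ 2.10634398e-01  4.89504773e-01  1.29072246e+00  2.35399564e-04
  1.36095794e+00 -1.56242955e+00]
cap top [312.6 232.8] plate corners
(-1, -1) [266.4 128.4]
(-1, 1) [368.7 128. ]
(1, 1) [365.6 228.4]
(1, -1) [270.7 228.4]
```

View pics/w1.png

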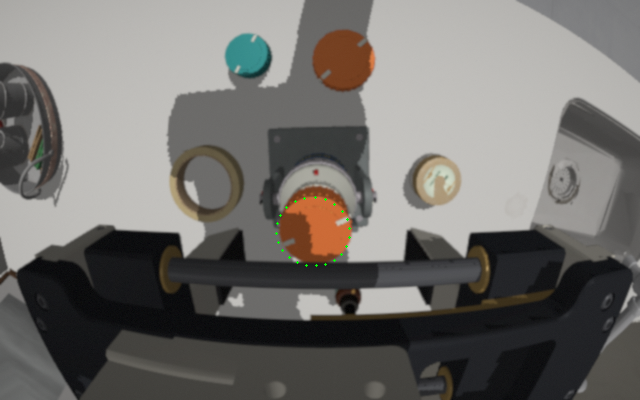

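The projected cap circle (green, centre (313,233)) matches the real cap. The plate's front corners, at (269,129) and (368,127), match the prediction, so the yaw is good. Next I'll descend and grip lightly.

>>> step_arm(increments=[{"tx": -0.02, "ty": -0.016, "tz": 0, "yaw": 0, "gripper": 1}, {"tx": -0.02, "ty": -0.016, "tz": 0, "yaw": 0, "gripper": 1}, {"tx": -0.02, "ty": -0.016, "tz": 0.05, "yaw": 0, "gripper": 1}, {"tx": -0.02, "ty": -0.016, "tz": 0.1, "yaw": 0, "gripper": 1}, {"tx": -0.02, "ty": -0.016, "tz": 0.13, "yaw": 0, "gripper": 1}, {"tx": -0.02, "ty": -0.016, "tz": 0.158, "yaw": 0, "gripper": 1}, {"tx": -0.02, "ty": -0.016, "tz": 0.158, "yaw": 0, "gripper": 1}, {"tx": -0.02, "ty": -0.016, "tz": 0.158, "yaw": 0, "gripper": 1}])

```text
t: 3.47
eef_pos: [0.5821, 0.1937, 0.1726]
orientation: [-0.001, -0.1, 0.995, 0.0]
contact_force: [-0.2, 0.6, 0.3]
finger_gap: 1.004
gripper_force: 0.0
```

>>> step_arm(increments=[{"tx": 0, "ty": 0, "tz": 0, "yaw": 0, "gripper": 0.3}, {"tx": 0, "ty": 0, "tz": 0, "yaw": 0, "gripper": 0.3}, {"tx": 0, "ty": 0, "tz": 0, "yaw": 0, "gripper": 0.3}, {"tx": 0, "ty": 0, "tz": 0, "yaw": 0, "gripper": 0.3}, {"tx": 0, "ty": 0, "tz": 0, "yaw": 0, "gripper": 0.3}, {"tx": 0, "ty": 0, "tz": 0, "yaw": 0, "gripper": 0.3}, {"tx": 0, "ty": 0, "tz": 0, "yaw": 0, "gripper": 0.3}, {"tx": 0, "ty": 0, "tz": 0, "yaw": 0, "gripper": 0.3}, {"tx": 0, "ty": 0, "tz": 0, "yaw": 0, "gripper": 0.3}, {"tx": 0, "ty": 0, "tz": 0, "yaw": 0, "gripper": 0.3}], force=10)

```text
t: 4.3
eef_pos: [0.5825, 0.1944, 0.173]
orientation: [0.0, -0.1, 0.995, 0.001]
contact_force: [-1.0, 4.8, 2.1]
finger_gap: 0.572
gripper_force: 10.0
```

>>> step_arm(increments=[{"tx": 0.0088, "ty": 0, "tz": 0.0003, "yaw": 0, "gripper": 0.3}, {"tx": 0.0175, "ty": 0, "tz": 0.0011, "yaw": 0, "gripper": 0.3}, {"tx": 0.0262, "ty": 0, "tz": 0.0024, "yaw": 0, "gripper": 0.3}, {"tx": 0.0348, "ty": 0, "tz": 0.0043, "yaw": 0, "gripper": 0.3}, {"tx": 0.0433, "ty": 0, "tz": 0.0067, "yaw": 0, "gripper": 0.3}, {"tx": 0.0516, "ty": 0, "tz": 0.0096, "yaw": 0, "gripper": 0.3}, {"tx": 0.0597, "ty": 0, "tz": 0.013, "yaw": 0, "gripper": 0.3}, {"tx": 0.0676, "ty": 0, "tz": 0.0169, "yaw": 0, "gripper": 0.3}, {"tx": 0.0752, "ty": 0, "tz": 0.0212, "yaw": 0, "gripper": 0.3}, {"tx": 0.0826, "ty": 0, "tz": 0.026, "yaw": 0, "gripper": 0.3}, {"tx": 0.0826, "ty": 0, "tz": 0.026, "yaw": 0, "gripper": 0.3}])

```text
t: 5.22
eef_pos: [0.5422, 0.1854, 0.1601]
orientation: [0.001, -0.1, 0.995, 0.0]
contact_force: [1.3, 5.0, 3.6]
finger_gap: 0.571
gripper_force: 10.0
```

```bash
python3 - <<'E'
from h import *
out=[]
for c,(x,y) in {'scene':(252,165),'side':(270,160)}.items():
    p=snap(c,c+'1.png')
    out.append(cv2.resize(np.clip(p['color'][y:y+110,x:x+80]*1.2,0,255).astype(np.uint8),None,fx=5,fy=5,interpolation=cv2.INTER_CUBIC)[:,:,::-1])
cv2.imwrite('pics/crop2.png',np.hstack(out)); o=get_obs();print(o['eef_pos'],o['contact_force'],o['t'],o['finger_gap'])
E
```

```text
[0.5421911  0.18540692 0.16001118] [-0.46038793  4.95917912  5.00604837] 5.3167 0.5681265147201645
```

View pics/crop2.png

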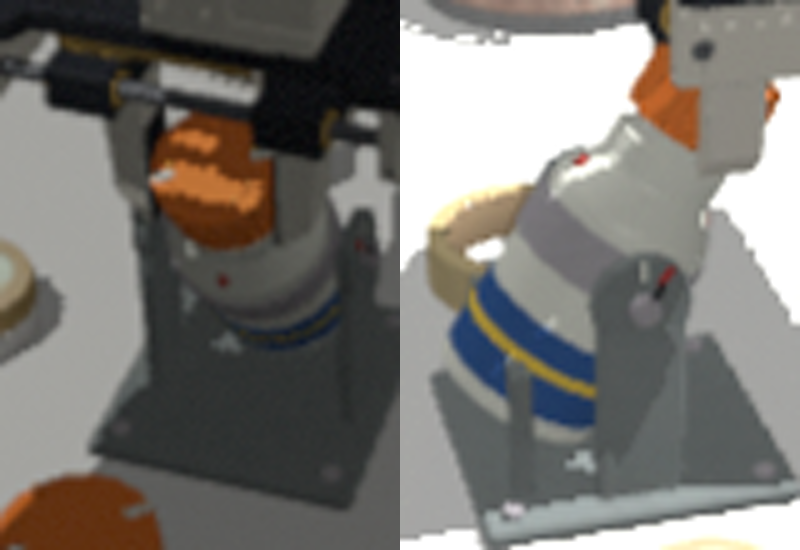

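The bottle is tipped, and in the side crop the black pointer at (660,290) lies on the red mark at (668,275). I'll check the angle numerically from the shoulder dots.

```bash
python3 - <<'E'
from h import *
from scipy.optimize import least_squares
P={c:snap(c) for c in ['scene','side']}
def W(v,s,r,h,th):
    l=R.from_euler('y',-th).apply([s*r,0,h]); return R.from_euler('z',.202).apply(l)+[v[0],v[1],.095]
px=lambda c,x0,u,w:np.array([x0+u/5-.4,(165 if c=='scene' else 160)+w/5-.4])
obs=[('scene',-1,0,px('scene',262,180,230)),('side',-1,0,px('side',270,283,176)),('side',1,0,px('side',270,133,192)),
('scene',-1,1,px('scene',252,222,280)),('side',1,1,px('side',270,180,157))]
f=lambda v:np.concatenate([proj(P[c],W(v,s,v[2],v[3],v[4]*a))[0]-q for c,s,a,q in obs])
s=least_squares(f,[.582,.1945,.027,.03,.6],x_scale=[.1,.1,.03,.03,.5]);print(s.x,np.degrees(s.x[4]),f(s.x).round(1))
E
```

```text
[0.58102592 0.19450342 0.03039623 0.02673409 0.56374132] 32.29999847273024 [-0.3  0.  -0.1 -0.2 -0.  -0.2  0.2  0.1 -0.   0.3]
```

>>> step_arm(increments=[{"tx": 0.0032, "ty": 0, "tz": 0.0022, "yaw": 0, "gripper": 0.3}, {"tx": 0.0032, "ty": 0, "tz": 0.0022, "yaw": 0, "gripper": 0.3}, {"tx": 0.0032, "ty": 0, "tz": 0.0022, "yaw": 0, "gripper": 0.3}, {"tx": 0.0032, "ty": 0, "tz": 0.0022, "yaw": 0, "gripper": 0.3}, {"tx": 0.0032, "ty": 0, "tz": 0.0022, "yaw": 0, "gripper": 0.3}, {"tx": 0.0032, "ty": 0, "tz": 0.0022, "yaw": 0, "gripper": 0.3}, {"tx": 0.0032, "ty": 0, "tz": 0.0022, "yaw": 0, "gripper": 0.3}, {"tx": 0.0032, "ty": 0, "tz": 0.0022, "yaw": 0, "gripper": 0.3}, {"tx": 0.0032, "ty": 0, "tz": 0.0022, "yaw": 0, "gripper": 0.3}, {"tx": 0.0032, "ty": 0, "tz": 0.0022, "yaw": 0, "gripper": 0.3}, {"tx": 0.0032, "ty": 0, "tz": 0.0022, "yaw": 0, "gripper": 0.3}, {"tx": 0.0032, "ty": 0, "tz": 0.0022, "yaw": 0, "gripper": 0.3}, {"tx": 0.0032, "ty": 0, "tz": 0.0022, "yaw": 0, "gripper": 0.3}, {"tx": 0.0032, "ty": 0, "tz": 0.0022, "yaw": 0, "gripper": 0.3}, {"tx": 0.0032, "ty": 0, "tz": 0.0022, "yaw": 0, "gripper": 0.3}])

```text
t: 6.67
eef_pos: [0.5409, 0.1851, 0.159]
orientation: [0.0, -0.1, 0.995, 0.0]
contact_force: [-0.1, 4.4, 5.7]
finger_gap: 0.569
gripper_force: 10.0
```

```bash
python3 - <<'E'
from h import *
P={c:snap(c) for c in ['scene','side']}
o=get_obs();print(o['eef_pos'],o['contact_force'],o['t'])
def W(s,th):
    l=R.from_euler('y',-th).apply([s*.0304,0,.0267]); return R.from_euler('z',.202).apply(l)+[.581,.1945,.095]
for c,s in [('scene',-1),('side',1)]:
    im=P[c]['color'].astype(int)
    q=proj(P[c],W(s,.6))[0]; x0,y0=int(q[0])-7,int(q[1])-7
    w=im[y0:y0+15,x0:x0+15]; red=np.clip(w[:,:,0]-(w[:,:,1]+w[:,:,2])/2-25,0,None)
    red[(w[:,:,0]-w[:,:,1]>1.0)&(w[:,:,1]-w[:,:,2]>25)]=0
    Y,X=np.mgrid[y0:y0+15,x0:x0+15]; print(c,'dot',(X*red).sum()/red.sum(),(Y*red).sum()/red.sum(),red.sum())
    print({d:proj(P[c],W(s,np.radians(d)))[0].round(1).tolist() for d in (30,32,34,35,36,38)})
E
```

```text
[0.54088655 0.18511014 0.1589666 ] [-1.13860463  5.06699257  6.18127131] 6.7667
scene dot 296.3509433962264 214.6188679245283 132.5
{30: [296.2, 220.1], 32: [296.2, 220.7], 34: [296.1, 221.2], 35: [296.1, 221.5], 36: [296.2, 221.8], 38: [296.2, 222.3]}
side dot 306.26585365853657 191.35121951219512 205.0
{30: [304.8, 191.6], 32: [305.5, 191.4], 34: [306.2, 191.1], 35: [306.5, 191.0], 36: [306.9, 190.9], 38: [307.5, 190.7]}
```

>>> step_arm(increments=[{"tx": -0.0106, "ty": 0, "tz": -0.007, "yaw": 0, "gripper": 0.3}, {"tx": -0.0182, "ty": 0, "tz": -0.0113, "yaw": 0, "gripper": 0.3}, {"tx": -0.0261, "ty": 0, "tz": -0.0152, "yaw": 0, "gripper": 0.3}, {"tx": -0.0342, "ty": 0, "tz": -0.0186, "yaw": 0, "gripper": 0.3}, {"tx": -0.0425, "ty": 0, "tz": -0.0215, "yaw": 0, "gripper": 0.3}, {"tx": -0.051, "ty": 0, "tz": -0.0239, "yaw": 0, "gripper": 0.3}, {"tx": -0.0596, "ty": 0, "tz": -0.0258, "yaw": 0, "gripper": 0.3}, {"tx": -0.0683, "ty": 0, "tz": -0.0271, "yaw": 0, "gripper": 0.3}, {"tx": -0.077, "ty": 0, "tz": -0.0279, "yaw": 0, "gripper": 0.3}, {"tx": -0.0858, "ty": 0, "tz": -0.0282, "yaw": 0, "gripper": 0.3}, {"tx": -0.09, "ty": 0, "tz": -0.0282, "yaw": 0, "gripper": 0.3}, {"tx": -0.09, "ty": 0, "tz": -0.0282, "yaw": 0, "gripper": 0.3}, {"tx": -0.09, "ty": 0, "tz": -0.0282, "yaw": 0, "gripper": 0.3}])

```text
t: 7.85
eef_pos: [0.5828, 0.1944, 0.1712]
orientation: [-0.003, -0.1, 0.995, 0.001]
contact_force: [-4.1, 6.8, 0.6]
finger_gap: 0.568
gripper_force: 10.0
```

```bash
python3 - <<'E'
from h import *
out=[]
for c,(x,y) in {'scene':(262,165),'side':(270,160)}.items():
    p=snap(c)
    out.append(cv2.resize(np.clip(p['color'][y:y+110,x:x+80]*1.2,0,255).astype(np.uint8),None,fx=5,fy=5,interpolation=cv2.INTER_CUBIC)[:,:,::-1])
cv2.imwrite('pics/crop3.png',np.hstack(out)); o=get_obs();print(o['eef_pos'],o['contact_force'],o['t'],o['finger_gap'])
E
```

```text
[0.58281548 0.1944402  0.1712372 ] [-3.63821128  6.28033714  0.8529563 ] 7.95 0.568760997027038
```

View pics/crop3.png

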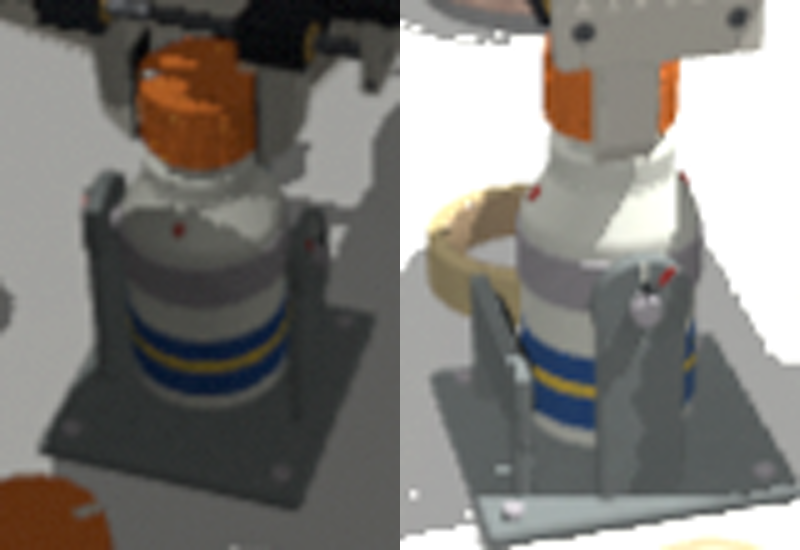

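The bottle is upright again, with its dots back at (180,230) and (533,192). I'll press it firmly against the stop, then open, recentre and check.

>>> step_arm(increments=[{"tx": -0.003, "ty": 0, "tz": 0, "yaw": 0, "gripper": 0.3}, {"tx": -0.004, "ty": 0, "tz": 0, "yaw": 0, "gripper": 0.3}, {"tx": -0.004, "ty": 0, "tz": 0, "yaw": 0, "gripper": 0.3}, {"tx": 0.005, "ty": 0.0016, "tz": 0, "yaw": 0, "gripper": 0.85}, {"tx": 0.005, "ty": 0.0016, "tz": 0, "yaw": 0, "gripper": 0.85}, {"tx": 0.005, "ty": 0.0016, "tz": 0, "yaw": 0, "gripper": 0.85}, {"tx": 0.005, "ty": 0.0016, "tz": 0, "yaw": 0, "gripper": 0.85}, {"tx": 0.005, "ty": 0.0016, "tz": 0, "yaw": 0, "gripper": 0.85}, {"tx": 0.005, "ty": 0.0016, "tz": 0, "yaw": 0, "gripper": 0.85}])

```text
t: 8.7
eef_pos: [0.5824, 0.1936, 0.1727]
orientation: [0.0, -0.1, 0.995, -0.0]
contact_force: [-0.7, -0.3, 0.4]
finger_gap: 0.846
gripper_force: 0.0
```

```bash
python3 - <<'E'
from h import *
o=get_obs();print(o['t'],o['eef_pos'],o['orientation'],o['contact_force'],o['joints'],o['finger_gap'])
P={c:snap(c) for c in ['scene','side']}
def W(s,th):
    l=R.from_euler('y',-th).apply([s*.0304,0,.0267]); return R.from_euler('z',.202).apply(l)+[.581,.1945,.095]
for c,s in [('scene',-1),('side',1),('side',-1)]:
    im=P[c]['color'].astype(int)
    q=proj(P[c],W(s,0))[0]; x0,y0=int(q[0])-3,int(q[1])-3
    w=im[y0:y0+8,x0:x0+8]; red=np.clip(w[:,:,0]-w[:,:,1]-40,0,None)
    Y,X=np.mgrid[y0:y0+8,x0:x0+8]; print(c,'dot',(X*red).sum()/red.sum(),(Y*red).sum()/red.sum(),{d:proj(P[c],W(s,np.radians(d)))[0].round(1).tolist() for d in (0,2)})
    i0=cv2.imread('pics/%s0.png'%c)[:,:,::-1].astype(int); w=i0[y0:y0+8,x0:x0+8]; red=np.clip(w[:,:,0]-w[:,:,1]-40,0,None); print('  at start',(X*red).sum()/red.sum(),(Y*red).sum()/red.sum())
E
```

```text
8.7 [0.58242725 0.19360953 0.1726743 ] [ 6.71878799e-06 -9.98726788e-02  9.95000220e-01 -1.02791473e-04] [-0.69190531 -0.26370444  0.39838189] [ 1.96224426e-01  5.70344627e-01  1.37817586e+00 -2.21539822e-04
  1.19307854e+00 -1.57456912e+00] 0.8456689860329655
scene dot nan nan {0: [297.3, 210.7], 2: [297.2, 211.3]}
  at start 297.0357142857143 210.57142857142858
side dot 296.2692307692308 198.5 {0: [296.2, 197.8], 2: [296.6, 197.3]}
  at start 296.30434782608694 198.52173913043478
side dot nan nan {0: [326.1, 194.6], 2: [326.5, 195.1]}
  at start 326.0 194.26923076923077<stdin>:10: RuntimeWarning: invalid value encountered in scalar divide
```

>>> step_arm(increments=[{"tx": 0.001, "ty": 0.003, "tz": 0, "yaw": 0, "gripper": 0.85}, {"tx": 0.001, "ty": 0.003, "tz": 0, "yaw": 0, "gripper": 0.3}, {"tx": 0.001, "ty": 0.003, "tz": 0, "yaw": 0, "gripper": 0.3}, {"tx": 0.001, "ty": 0.003, "tz": 0, "yaw": 0, "gripper": 0.3}, {"tx": 0.001, "ty": 0.003, "tz": 0, "yaw": 0, "gripper": 0.3}, {"tx": 0.001, "ty": 0.003, "tz": 0, "yaw": 0, "gripper": 0.3}, {"tx": 0.001, "ty": 0.003, "tz": 0, "yaw": 0, "gripper": 0.3}, {"tx": 0.001, "ty": 0.003, "tz": 0.004, "yaw": 0, "gripper": 0.3}, {"tx": 0.001, "ty": 0.003, "tz": 0.008, "yaw": 0, "gripper": 0.3}, {"tx": 0.001, "ty": 0.003, "tz": 0.012, "yaw": 0, "gripper": 0.3}, {"tx": 0.001, "ty": 0.003, "tz": 0.015, "yaw": 0, "gripper": 0.3}, {"tx": 0.001, "ty": 0.003, "tz": 0.015, "yaw": 0, "gripper": 0.3}, {"tx": 0.001, "ty": 0.003, "tz": 0.015, "yaw": 0, "gripper": 0.3}], force=40)

```text
t: 9.88
eef_pos: [0.5817, 0.1951, 0.1664]
orientation: [0.001, -0.1, 0.995, -0.0]
contact_force: [-3.0, -2.0, 9.7]
finger_gap: 0.56
gripper_force: 40.0
```

>>> step_arm(increments=[{"tx": 0, "ty": 0, "tz": 0.001, "yaw": -0.08, "gripper": 0.3}, {"tx": 0, "ty": 0, "tz": 0.001, "yaw": -0.16, "gripper": 0.3}, {"tx": 0, "ty": 0, "tz": 0.001, "yaw": -0.24, "gripper": 0.3}, {"tx": 0, "ty": 0, "tz": 0.001, "yaw": -0.32, "gripper": 0.3}, {"tx": 0, "ty": 0, "tz": 0.001, "yaw": -0.4, "gripper": 0.3}, {"tx": 0, "ty": 0, "tz": 0.001, "yaw": -0.48, "gripper": 0.3}, {"tx": 0, "ty": 0, "tz": 0.001, "yaw": -0.56, "gripper": 0.3}, {"tx": 0, "ty": 0, "tz": 0.001, "yaw": -0.56, "gripper": 0.3}])

```text
t: 10.55
eef_pos: [0.5822, 0.1962, 0.1664]
orientation: [0.002, -0.385, 0.923, 0.0]
contact_force: [-0.7, 1.6, 9.0]
finger_gap: 0.563
gripper_force: 40.0
```

```bash
python3 - <<'E'
from h import *
p=snap('wrist'); o=get_obs(); print(o['t'],o['eef_pos'],o['contact_force'],o['moment'],o['joints'])
x,y,z,w=0,0,0,0
q=o['orientation'];yv=R.from_quat([*q[1:],q[0]]).apply([0,1,0]);print('heading y',np.degrees(np.arctan2(yv[1],yv[0])))
out=[cv2.resize(p['color'][130:290,220:420],None,fx=2,fy=2)]
s=snap('scene')
out.append(cv2.resize(s['color'][145:225,252:352],(400,320)))
cv2.imwrite('pics/turn1.png',np.hstack(out)[:,:,::-1])
E
```

```text
10.6 [0.5822269  0.19617241 0.16641884] [-1.03912322  2.257297    9.55134746] [0.26094211 0.30400916 0.00586281] [ 1.99768566e-01  5.75482550e-01  1.38753704e+00  1.22952873e-03
  1.17487712e+00 -2.15969859e+00]
heading y 135.16034421360692
```

View pics/turn1.png

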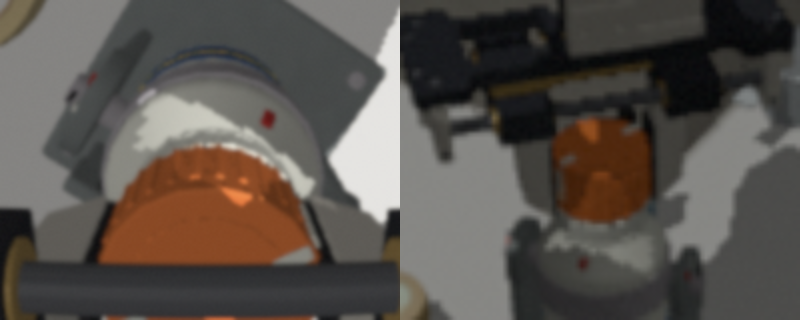

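The cap appears to turn with the jaws: the white mark is visible at (295,257) and the yaw moment is near zero. I'll do the second half of the turn.

>>> step_arm(increments=[{"tx": 0, "ty": 0, "tz": 0, "yaw": -0.08, "gripper": 0.3}, {"tx": 0, "ty": 0, "tz": 0, "yaw": -0.16, "gripper": 0.3}, {"tx": 0, "ty": 0, "tz": 0, "yaw": -0.24, "gripper": 0.3}, {"tx": 0, "ty": 0, "tz": 0, "yaw": -0.32, "gripper": 0.3}, {"tx": 0, "ty": 0, "tz": 0, "yaw": -0.4, "gripper": 0.3}, {"tx": 0, "ty": 0, "tz": 0, "yaw": -0.48, "gripper": 0.3}, {"tx": 0, "ty": 0, "tz": 0, "yaw": -0.56, "gripper": 0.3}, {"tx": 0, "ty": 0, "tz": 0, "yaw": -0.58, "gripper": 0.3}, {"tx": 0, "ty": 0, "tz": 0, "yaw": -0.58, "gripper": 0.3}, {"tx": 0, "ty": 0, "tz": 0, "yaw": -0.58, "gripper": 0.3}])

```text
t: 11.48
eef_pos: [0.5815, 0.1967, 0.1662]
orientation: [0.002, -0.642, 0.767, 0.0]
contact_force: [-3.4, 3.2, 8.7]
finger_gap: 0.562
gripper_force: 40.0
```

```bash
python3 - <<'E'
from h import *
p=snap('wrist'); o=get_obs(); print(o['t'],o['eef_pos'],o['contact_force'],o['moment'],o['joints'])
q=o['orientation'];yv=R.from_quat([*q[1:],q[0]]).apply([0,1,0]);print('heading y',np.degrees(np.arctan2(yv[1],yv[0])))
out=[cv2.resize(p['color'][130:290,220:420],None,fx=2,fy=2)]
s=snap('side')
out.append(cv2.resize(s['color'][145:225,262:362],(400,320)))
cv2.imwrite('pics/turn2.png',np.hstack(out)[:,:,::-1])
E
```

```text
11.5333 [0.58154768 0.19675003 0.16621258] [-2.39157088  2.76443767  9.17530844] [0.63366961 0.64748506 0.03518802] [ 2.00377394e-01  5.75498342e-01  1.38812577e+00  2.44956036e-03
  1.17562802e+00 -2.76591969e+00]
heading y 169.90231173640356
```

View pics/turn2.png

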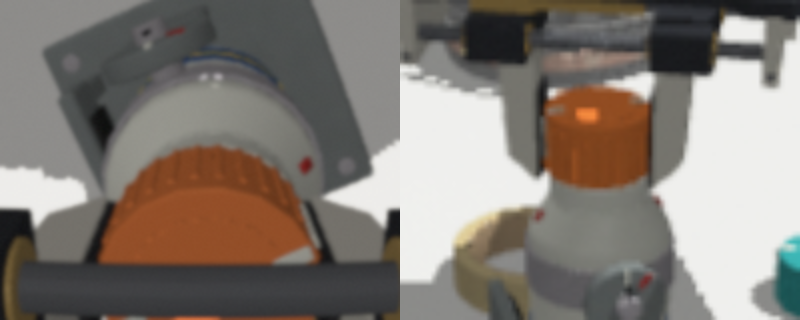

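The total turn is 68.3° and the white marks line up with the red dots. Next I'll lift straight up, slowly at first.

>>> step_arm(increments=[{"tx": 0, "ty": 0, "tz": -0.008, "yaw": 0, "gripper": 0.3}, {"tx": 0, "ty": 0, "tz": -0.016, "yaw": 0, "gripper": 0.3}, {"tx": 0, "ty": 0, "tz": -0.024, "yaw": 0, "gripper": 0.3}, {"tx": 0, "ty": 0, "tz": -0.032, "yaw": 0, "gripper": 0.3}, {"tx": 0, "ty": 0, "tz": -0.032, "yaw": 0, "gripper": 0.3}])

```text
t: 12.0
eef_pos: [0.5811, 0.1955, 0.1809]
orientation: [-0.0, -0.642, 0.767, 0.0]
contact_force: [-1.7, 2.7, 0.2]
finger_gap: 0.562
gripper_force: 40.0
```

>>> step_arm(increments=[{"tx": 0, "ty": 0, "tz": -0.02, "yaw": 0, "gripper": 0.3}, {"tx": 0, "ty": 0, "tz": -0.04, "yaw": 0, "gripper": 0.3}, {"tx": 0, "ty": 0, "tz": -0.07, "yaw": 0, "gripper": 0.3}, {"tx": 0, "ty": 0, "tz": -0.1, "yaw": 0, "gripper": 0.3}, {"tx": 0, "ty": 0, "tz": -0.125, "yaw": 0, "gripper": 0.3}, {"tx": 0, "ty": 0, "tz": -0.142, "yaw": 0, "gripper": 0.3}, {"tx": 0, "ty": 0, "tz": -0.142, "yaw": 0, "gripper": 0.3}, {"tx": 0, "ty": 0, "tz": -0.142, "yaw": 0, "gripper": 0.3}, {"tx": 0, "ty": 0, "tz": -0.142, "yaw": 0, "gripper": 0.3}])

```text
t: 12.75
eef_pos: [0.5811, 0.1951, 0.251]
orientation: [-0.001, -0.642, 0.767, 0.0]
contact_force: [0.3, -0.5, -0.2]
finger_gap: 0.561
gripper_force: 40.0
```

```bash
python3 - <<'E'
from h import *
s=snap('side'); c=snap('scene'); o=get_obs(); print(o['t'],o['eef_pos'],o['contact_force'],o['finger_gap'],o['gripper_force'])
print('expected cap centre px, z=.246 side/scene',proj(s,[.5815,.195,.246]),proj(c,[.5815,.195,.246]))
cv2.imwrite('pics/end.png',np.hstack([cv2.resize(c['color'][125:275,230:390],(400,375)),cv2.resize(s['color'][110:305,215:423],(400,375))])[:,:,::-1])
E
```

```text
12.85 [0.5810768  0.19513512 0.25074448] [-0.21138965  0.16086695 -1.32928985] 0.5633127529729683 39.999815141782165
expected cap centre px, z=.246 side/scene [[311.25449796 136.47903754]] [[299.82951124 153.05009367]]
```

View pics/end.png

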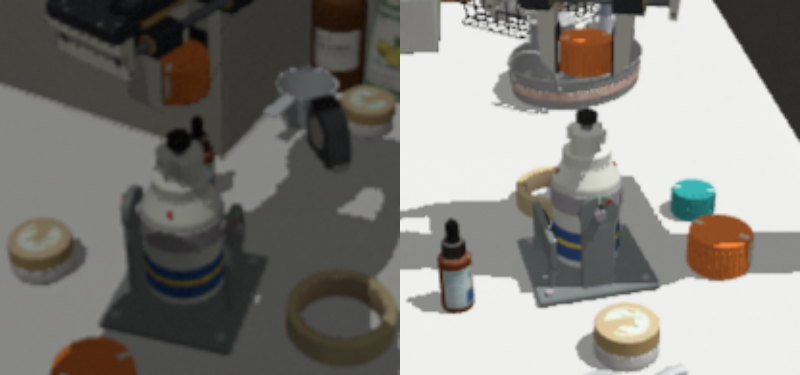

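The cap is off, level in the jaws, with its centre at side pixel (312,137), about 8 cm above the mouth. The bottle is upright and the bystanders have not moved.

```bash
python3 -c "
from station import *
print(sign_off())"
```

```text
the job is handed in; nothing more can be done
None
```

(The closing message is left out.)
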